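Set the valves of a vacuum filtration manifold for one sample

ROBOT

A 7-joint arm with a two-finger parallel gripper is mounted at the origin on a cart in front of the work surface, level with it; the furniture and walls round the work are solid. World frame = base frame: x ahead of the robot, y to its left, z up, the work surface at z = 0. Lengths are in m, angles in degrees, forces in N, time in s.
With the tool pointing down it reaches from about 0.425 to 0.875 m from the base axis. Payload 4.7 kg.
Tool frame: the origin (TCP) lies between the finger pads; the fingertips stand env.finger_overhang ahead of it and the grasp point (between the pads) lies 5 mm behind it (env.finger_overhang is the distance from the TCP to the fingertips, in m); z points along the fingers, y is the line along which they close (so a half turn about z gives the same grasp; the last joint's range is limited). The gripper opens to 87 mm and grips with 3 to 60 N. Pads are 19 mm wide; open, the fingers measure 117 mm over their backs; the gripper's body (75 mm by 190 mm) begins 51 mm behind the grasp point.
Start: joints at [69.448, 18.392, -4.016, 83.108, 1.295, 78.541, -3.26], TCP at [0.237, -0.605, 0.237] pointing down, gripper open.
Joint ranges: [-163.93, 163.93], [-17.29, 119.83], [-79.2, 71.16], [3.27, 140.29], [-89.18, 269.18], [5.43, 117.66], [-154.24, 154.24]. Speed limits (degrees/s): [147.25, 147.25, 180, 180, 180, 180, 180].

INTERFACE

Orientations are given as [roll, pitch, yaw] about the fixed x, y, z axes, in that order (R = Rz(yaw) Ry(pitch) Rx(roll)).
In Python, from cell import telemetry, eyes, env, models gives the robot as it stands. The module is installed in compiled form; this text tells all that it offers.
- The arm moves only by the tool drive_tool, never from a script. Its arguments are lists of equal length, an entry for each row: "angular": the turn, a rotation vector about the tool's x, y, z in rad, a list of three; "delta_pos": the shift along the tool's x, y, z in cm, a list of three; "gripper": the finger opening in cm, from 0 to 8.7. A call has 1 to 20 rows; each row shifts and turns the commanded pose from where the row before left it, along the tool's axes as they then stand; what a row does not reach is not made up. A row lasts 1/10 s, in which the tool goes at most 50 mm and 8.59 degrees, less where a joint would pass 70% of its speed; a pose out of reach is approached as far as the arm can. A call with a gripper value outside its range is refused whole. The fingers move at their own pace and stop on an object; "squeeze" is the grip in N (left out, the last holds). Time passes only in rows, so rows that do not move let the fingers close. It gives the time, the measured TCP pose, the force, the opening and the grip force at its end, in the units of the state.
- telemetry.get_obs(): the state, without advancing time (a new reading comes with each control period).
- eyes.read_camera(name): name is "side" or "top"; returns a dict with "pixels" (400x640x3 uint8, red, green, blue), "mtx" (3x3 intrinsics, pixels), "D" ([k1, k2, p1, p2, k3] as OpenCV has them; the pictures are not rectified), "origin" and "orientation" of the camera in the world. Camera axes: x right, y down, z forward; pixel columns grow to the right and rows downward; lengths in m; the calibration is good to about 2 mm. A picture is of the moment at which its call begins. There is no depth.
- env.sign_off(): hands the job in; it is judged then, once.
Trained networks look in a picture, given as the dict that the camera call returned (one of the last four; its "shot" number tells which), for a name from the list of things; names that differ only in an ending like _2 or _b are one class to them, and where a whole thing is asked for, a point or a joint stands for the part that bears it (a point fixed in the world has none). Each returns a list of dicts, best first, with "p" (0 to 1); they miss things now and then, are a little off and sometimes report something else, mostly with a low value. They report only what shows in the picture. A call takes as long as a camera call. They do not tell look-alikes from the thing itself.
- models.search_frame(picture, target): "centre" ([column, row] in pixels, amid what is visible of it).
- models.cut_out(picture, target): "pixels" (400x640 bool, what is visible of it) and "centre" ([column, row] in pixels, amid what is visible of it).
The state is a dict: "time_s": time; "qpos": joint angles; "joint_velocities": joint speeds; "effort": joint torques, N m; "tool_pos": TCP position; "tool_rot": TCP orientation; "force": force on the tool from outside, world axes, zero at the start; "wrist_torque": the same for the moment, N m; "grip_width": finger opening in m; "grasp_force": force on a finger pad.
Only numpy, scipy, OpenCV 4.12 (cv2) and the standard library are available. Lean on these libraries where they do the work, as an engineer would, in place of code of your own. Each camera call takes 0.05 s, during which the arm holds its last target. There are 200 camera calls.

TASK

The pump of the three-place filtration manifold is running, and only the place that carries the white funnel is to be filtered. With a fingertip push the levers of the two places without a funnel round to fully closed (square across their pipes, against the stop), and only then push the lever of the place with the funnel round to fully open (in line with its pipe, against the stop). Leave the funnel standing on its head and everything else where it is, and draw the hand clear.

Things in the scene. Friction and masses are not known exactly. Their poses are not given: they have to be found in the camera images.
- manifold: header of the filtration manifold: steel pipe of 32 mm along y (its axis at x -60 mm, z 40 mm, from y -200 to +190 mm) and at its -y end a grey and black pump of 120 x 100 x 86 mm centred at x -60, y -270 mm. Origin on the worktop under the middle valve stem; same yaw as the stations. Fixed to the worktop
- station_a: manifold station that carries the white funnel; origin on the worktop under its valve stem, z up, x along the branch pipe from the header (x -60 mm) past the valve (0) to the support head (steel disc of 56 mm at x +120 mm, top at z 66 mm). Three equal stations 130 mm apart along y, in any order. Fixed
- station_b: manifold station without a funnel; origin on the worktop under its valve stem, z up, x along the branch pipe from the header (x -60 mm) past the valve (0) to the support head (steel disc of 56 mm at x +120 mm, top at z 66 mm). Three equal stations 130 mm apart along y, in any order. Fixed
- station_c: manifold station without a funnel; origin on the worktop under its valve stem, z up, x along the branch pipe from the header (x -60 mm) past the valve (0) to the support head (steel disc of 56 mm at x +120 mm, top at z 66 mm). Three equal stations 130 mm apart along y, in any order. Fixed
- lever_a (a joint): lever of station_a: 0 = closed (square across the branch pipe, along the station's +y), 1.571 rad = open (in line with the pipe, along the station's -x, over the header). Grows anticlockwise seen from above; hard stops at 0 and 1.571; friction 0.22 N m (4 N at the sleeve) keeps it where it is left, no spring. Starts closed
- lever_b (a joint): lever of station_b: 0 = closed (square across the branch pipe, along the station's +y), 1.571 rad = open (in line with the pipe, along the station's -x, over the header). Grows anticlockwise seen from above; hard stops at 0 and 1.571; friction 0.22 N m (4 N at the sleeve) keeps it where it is left, no spring. Starts open or nearly so
- lever_c (a joint): lever of station_c: 0 = closed (square across the branch pipe, along the station's +y), 1.571 rad = open (in line with the pipe, along the station's -x, over the header). Grows anticlockwise seen from above; hard stops at 0 and 1.571; friction 0.22 N m (4 N at the sleeve) keeps it where it is left, no spring. Starts part open
- pivot_a (a point): on the upright stem axis of station_a's valve, 85 mm above the worktop (height of the sleeve's middle); axes are those of the station
- pivot_b (a point): on the upright stem axis of station_b's valve, 85 mm above the worktop (height of the sleeve's middle); axes are those of the station
- pivot_c (a point): on the upright stem axis of station_c's valve, 85 mm above the worktop (height of the sleeve's middle); axes are those of the station
- sleeve_a (a point): middle of the black sleeve on station_a's lever, 62 mm from the stem axis, 85 mm above the worktop. Sleeve: 48 mm long (38 to 86 mm from the stem), 14 mm wide, z 78 to 92 mm; nearer the stem a steel strip 11 to 20 mm wide. The pipes under it end at z 59 mm, the valve bonnet (18 mm wide, at the stem) at z 68 mm
- sleeve_b (a point): middle of the black sleeve on station_b's lever, 62 mm from the stem axis, 85 mm above the worktop. Sleeve: 48 mm long (38 to 86 mm from the stem), 14 mm wide, z 78 to 92 mm; nearer the stem a steel strip 11 to 20 mm wide. The pipes under it end at z 59 mm, the valve bonnet (18 mm wide, at the stem) at z 68 mm
- sleeve_c (a point): middle of the black sleeve on station_c's lever, 62 mm from the stem axis, 85 mm above the worktop. Sleeve: 48 mm long (38 to 86 mm from the stem), 14 mm wide, z 78 to 92 mm; nearer the stem a steel strip 11 to 20 mm wide. The pipes under it end at z 59 mm, the valve bonnet (18 mm wide, at the stem) at z 68 mm
- head_a (a point): centre of the top face of station_a's support head, where the funnel's foot rests (z 66 mm)
- funnel: white open filter funnel, 64 mm across the rim, 53 mm across the foot, 52 mm high, 120 g, standing loose over the low spigot of station_a's head; origin at the centre of its foot, z up; its rim is 118 mm above the worktop
- spare_funnel: the same funnel standing upside down on the worktop behind the heads (top at z 52 mm); bystander
- petri_0: Petri dish of 88 mm, 16 mm high, on the worktop left of the manifold; bystander
- tweezers: steel tweezers, 150 mm long, 9 mm high, lying in front of the header; bystander
- dropper: brown dropper bottle, 30 mm across, 70 mm high, behind the pump; bystander
There are look-alikes about, which are no part of the job. What is shaped like the station_a but blue is not meant.

How it is judged:
By the outcome, as a careful person would: the job done as asked, in the order asked, and still so for the second after the job is handed in, with the robot touching nothing.
It also fails if it takes over 54 s, if anything falls off the work surface, if the arm or the gripper's body presses on something with over 40 N, if the wrist force passes 120 N, or if a joint passes its speed limit or range.

## Working session

There is one attempt and no reset: what is moved stays moved. The work goes in short steps, Python scripts to look and compute and a tool call to move; the robot and the scene stay as the last step left them, time stands still between calls to the robot, and variables do not carry over. Pictures are saved under pics/ and viewed, at most 10 in all, crops included, and the job is handed in when it is done.

Besides the shell and the picture viewer there is one more tool, called after ">>>" by a JSON object that holds its "method" and its "body", one argument or row to a line. drive_tool: Moves the arm, as the interface text tells. Its arguments: {"type":"object","properties":{"angular":{"type":"array","items":{"type":"array","items":{"type":"number"}}},"delta_pos":{"type":"array","items":{"type":"array","items":{"type":"number"}}},"gripper":{"type":"array","items":{"type":"number"}},"squeeze":{"type":"number"}},"required":["angular","delta_pos","gripper"]}

```bash
mkdir -p pics; python3 - <<'E'
from cell import telemetry, eyes, env, models
import cv2, numpy as np
for n in ("top","side"):
    p=eyes.read_camera(n); cv2.imwrite(f"pics/{n}0.png",p["pixels"][:,:,::-1])
    print(n,p["mtx"].tolist(),p["D"],p["origin"],p["orientation"])
    for t in ("funnel","lever_a","station_a","head_a"):
        print(t,[(np.round(d["centre"]).tolist(),round(d["p"],2)) for d in models.search_frame(p,t)])
o=telemetry.get_obs(); print(o["time_s"],o["tool_pos"],o["tool_rot"],o["force"],o["grip_width"],env.finger_overhang)
E
```

```text
top [[426.64106789445975, 0.0, 315.4228117500544], [0.0, 426.64106789445975, 205.8633779437497], [0.0, 0.0, 1.0]] [-0.01189162  0.          0.          0.          0.        ] [0.49862943 0.0369884  1.52448122] [-174.72137219   -0.93934623  -89.7767682 ]
funnel [([321.0, 184.0], 0.53), ([384.0, 226.0], 0.31)]
lever_a [([349.0, 218.0], 0.68), ([265.0, 225.0], 0.58), ([291.0, 220.0], 0.47), ([411.0, 200.0], 0.44)]
station_a [([276.0, 199.0], 0.94), ([310.0, 219.0], 0.67), ([351.0, 213.0], 0.56)]
head_a [([311.0, 220.0], 0.83), ([425.0, 186.0], 0.82)]
side [[392.18646666549796, 0.0, 321.3370367094823], [0.0, 392.18646666549796, 204.27863017386684], [0.0, 0.0, 1.0]] [0.0326191 0.        0.        0.        0.       ] [0.46153942 0.79833395 0.76221196] [-129.98375865   -0.92191021 -167.94534389]
funnel [([294.0, 202.0], 0.57)]
lever_a [([332.0, 227.0], 0.62), ([334.0, 256.0], 0.5), ([330.0, 142.0], 0.49)]
station_a [([328.0, 226.0], 0.96), ([300.0, 256.0], 0.65), ([330.0, 194.0], 0.61), ([321.0, 144.0], 0.57)]
head_a [([320.0, 143.0], 0.77), ([327.0, 228.0], 0.73)]
0.5 [ 0.23671236 -0.60535188  0.2365342 ] [-1.79997956e+02  1.59929637e-03  2.13621757e+01] [-0.13262745  0.22788466  0.17300224] 0.08723185589282768 0.014
```

```bash
python3 - <<'E'
import cv2
a=cv2.imread("pics/top0.png"); cv2.imwrite("pics/t0c.png",cv2.resize(a[120:300,200:440],(800,600),interpolation=cv2.INTER_CUBIC))
E
```

```text
(no output)
```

View pics/top0.png

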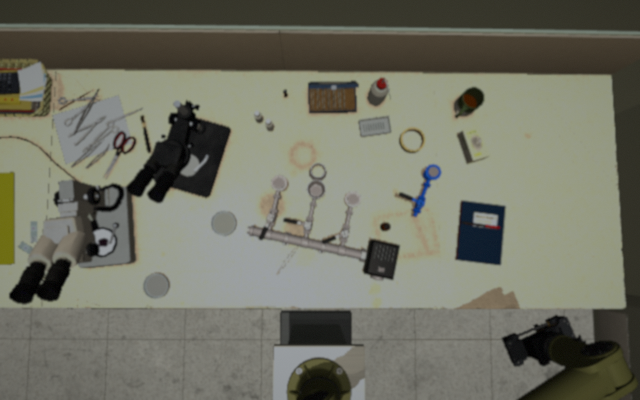

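View pics/t0c.png

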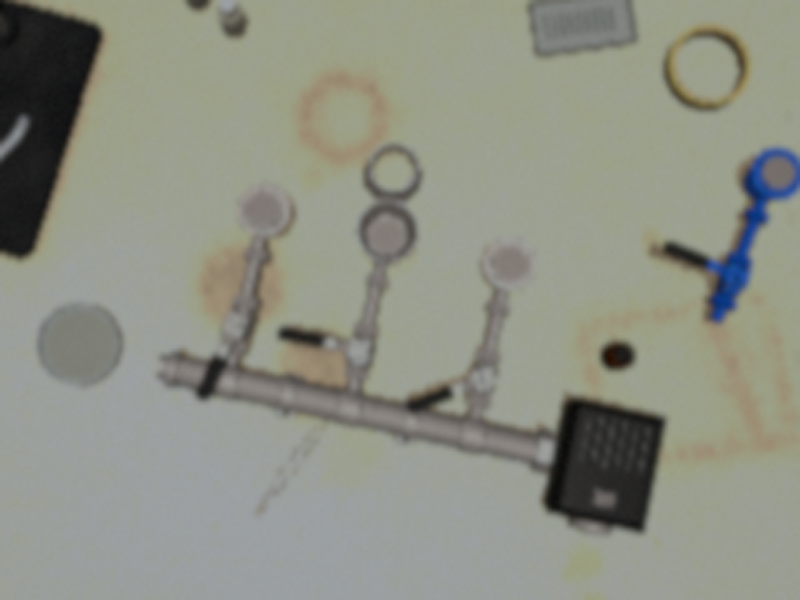

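View pics/side0.png

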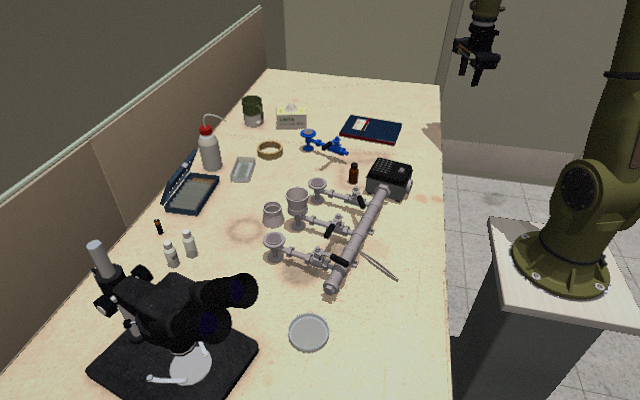

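The top view shows three grey heads: left (279,183), middle (316,189) and right (352,199). The ring on the middle head is the upright funnel, and the side view agrees, with a tall cup on that head at (297,200). So the middle station is a. The ring at (318,172) is the spare funnel on the worktop, and the blue station at (425,190) is the decoy. The left lever is nearly open, the right one is part open, and the middle one is closed. Next I fit the manifold pose.

```bash
cat > h.py <<'E'
import cv2, numpy as np
from scipy.spatial.transform import Rotation as R
from scipy.optimize import least_squares
def proj(p,X):
    M=R.from_euler("xyz",p["orientation"],degrees=True).as_matrix().T
    return cv2.projectPoints(np.array(X,float).reshape(-1,3),cv2.Rodrigues(M)[0],-M@np.array(p["origin"]),np.array(p["mtx"]),np.array(p["D"]))[0][:,0]
def world(q,X):
    X=np.array(X,float).reshape(-1,3); c,s=np.cos(q[2]),np.sin(q[2])
    return np.c_[q[0]+c*X[:,0]-s*X[:,1], q[1]+s*X[:,0]+c*X[:,1], X[:,2]]
E
python3 - <<'E'
from h import *
from cell import eyes
top=eyes.read_camera("top"); side=eyes.read_camera("side")
X=[[.12,.13,.066],[.12,0,.118],[.12,-.13,.066],[0,.13,.085],[0,0,.085],[0,-.13,.085]]
c=np.array([[265,211],[387,229],[509,264],[235,325],[358,350],[483,378]])
px=(c+.5)/(10/3)-.5+[200,120]
f=lambda q:(proj(top,world(q,X))-px).ravel()
r=least_squares(f,[.5,0,-.2]); q=r.x
print(q,np.degrees(q[2]),np.round(r.fun.reshape(-1,2),1).tolist())
np.save("q.npy",q)
def ov(p,name,box):
    im=p["pixels"][:,:,::-1].copy(); x0,y0,w,h=box; k=800/w
    im=cv2.resize(im[y0:y0+h,x0:x0+w],None,fx=k,fy=k,interpolation=cv2.INTER_CUBIC)
    def pl(P,col,cl=True):
        u=(proj(p,world(q,P))-[x0,y0]+.5)*k-.5
        cv2.polylines(im,[np.round(u).astype(int)],cl,col,1)
    t=np.linspace(0,2*np.pi,40)
    for y in (.13,0,-.13):
        pl([[.12+.028*np.cos(a),y+.028*np.sin(a),.066] for a in t],(0,0,255))
        pl([[.009*np.cos(a),y+.009*np.sin(a),.068] for a in t],(0,255,0))
    pl([[.12+.032*np.cos(a),.032*np.sin(a),.118] for a in t],(255,0,255))
    pl([[-.007,.038,.092],[.007,.038,.092],[.007,.086,.092],[-.007,.086,.092]],(255,255,0))
    pl([[-.06,-.2,.056],[-.06,.19,.056]],(255,0,0),False)
    cv2.imwrite(name,im)
ov(top,"pics/ov_t.png",(230,160,180,130)); ov(side,"pics/ov_s.png",(240,160,180,130))
E
```

```text
[ 0.56778408  0.03989994 -0.21406199] -12.264848494421482 [[-0.7, -0.2], [-0.3, 0.6], [-0.3, 0.3], [-0.1, -0.8], [0.6, 0.0], [0.7, 0.0]]
```

View pics/ov_t.png

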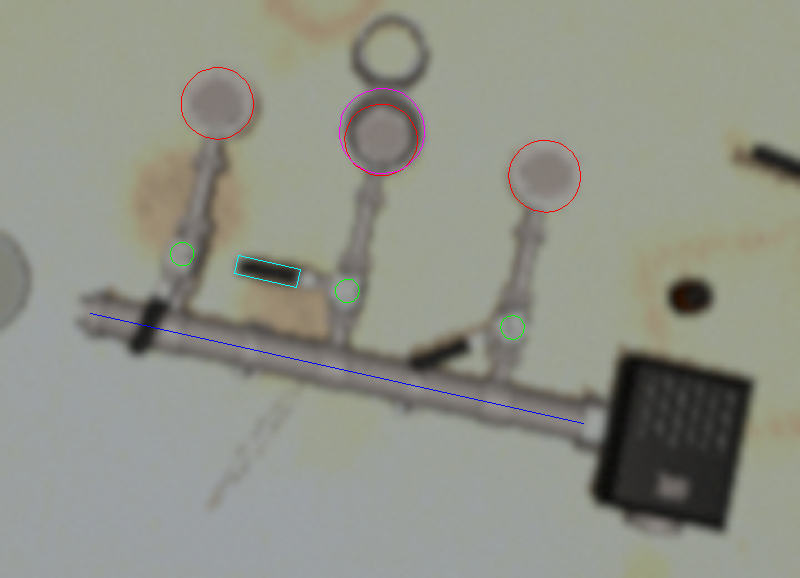

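View pics/ov_s.png

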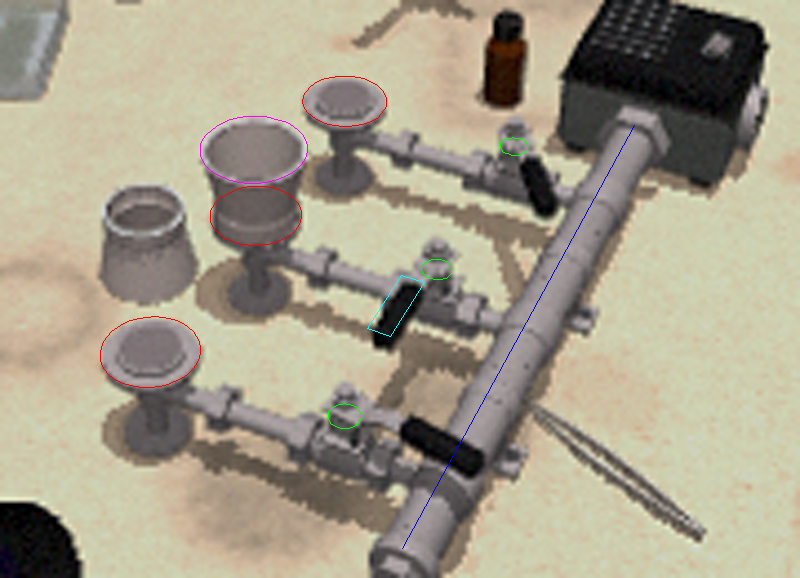

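The fit overlays both pictures to within about 2 mm. Station b (lever nearly open) is on the left, a (funnel) is in the middle, and c is on the right. With the tool's yaw at the station yaw, tool x is station x, tool y is station -y, and tool z is down. Now I measure the lever angles and waypoints.

```bash
cat >> h.py <<'E'
Y={"a":0,"b":.13,"c":-.13}
def tip(s,th,side,gap,r=.062):   # tool position in manifold axes, cm
    t=np.radians(th); o=.007+.0095*abs(np.cos(t))+.015*abs(np.sin(t))+gap
    return 100*np.array([-r*np.sin(t)-side*o*np.cos(t), Y[s]+r*np.cos(t)-side*o*np.sin(t)])
def here(q,p):
    c,s=np.cos(q[2]),np.sin(q[2]); d=np.array(p[:2])-q[:2]
    return 100*np.array([c*d[0]+s*d[1],-s*d[0]+c*d[1]])
E
python3 - <<'E'
from h import *
from cell import eyes,telemetry
q=np.load("q.npy"); top=eyes.read_camera("top")
sl={"b":[145,325],"c":[440,353],"a":[268,271]}
for s,c in sl.items():
    px=(np.array(c)+.5)*180/800-.5+[230,160]
    g=np.linspace(-10,100,111)
    e=[np.linalg.norm(proj(top,world(q,[[-.062*np.sin(t),Y[s]+.062*np.cos(t),.09]]))[0]-px) for t in np.radians(g)]
    print(s,g[np.argmin(e)],min(e), world(q,[[0,Y[s],0]])[0])
o=telemetry.get_obs();print("now",here(q,o["tool_pos"]),o["tool_pos"],o["tool_rot"][2]-np.degrees(q[2]))
for s,sd,ths in (("c",1,[31,20,10,0]),("b",1,[75,60,45,30,15,0]),("a",-1,[0,15,30,45,60,75,90])):
    print(s,"above",np.round(tip(s,ths[0],sd,.012),2),"path",[np.round(tip(s,t,sd,0),2).tolist() for t in ths])
E
```

```text
b 78.0 0.3314904019499056 [0.5954001  0.16693283 0.        ]
c 32.0 0.5946845586356817 [ 0.54016806 -0.08713295  0.        ]
a 0.0 0.26654764940258774 [0.56778408 0.03989994 0.        ]
now [-18.64021359 -70.08906522] [ 0.23674553 -0.60539606  0.23661252] 33.62725261963715
c above [-6.18 -9.48] path [[-5.15, -8.86], [-4.1, -7.89], [-2.94, -7.22], [-1.65, -6.8]]
b above [-6.92 11.13] path [[-6.61, 12.29], [-6.61, 13.96], [-6.1, 15.66], [-5.07, 17.23], [-3.54, 18.47], [-1.65, 19.2]]
a above [2.85 6.2 ] path [[1.65, 6.2], [0.33, 6.51], [-1.13, 6.51], [-2.66, 6.1], [-4.13, 5.24], [-5.37, 3.92], [-6.2, 2.2]]
```

>>> {"method": "drive_tool", "body": {
  "angular": [
    [0,0,0.117],
    [0,0,0.117],
    [0,0,0.117],
    [0,0,0.118],
    [0,0,0.118],
    [0,0,0],
    [0,0,0],
    [0,0,0],
    [0,0,0],
    [0,0,0],
    [0,0,0],
    [0,0,0],
    [0,0,0],
    [0,0,0],
    [0,0,0],
    [0,0,0],
    [0,0,0],
    [0,0,0],
    [0,0,0],
    [0,0,0]
  ],
  "delta_pos": [
    [0,0,0],
    [0,0,0],
    [0,0,0],
    [0,0,0],
    [0,0,0],
    [0.8,-4,0],
    [0.8,-4,0],
    [0.8,-4,0],
    [0.8,-4,0],
    [0.8,-4,0],
    [0.8,-4,0],
    [0.8,-4,0],
    [0.8,-4,0],
    [0.8,-4,0],
    [0.8,-4,0],
    [0.8,-4,0],
    [0.8,-4,0],
    [0.8,-4,0],
    [0.8,-4,0],
    [0.8,-4,0]
  ],
  "gripper": [0,0,0,0,0,0,0,0,0,0,0,0,0,0,0,0,0,0,0,0]
}}

```text
time_s: 2.65
tool_pos: [0.482, -0.043, 0.237]
tool_rot: [180.0, -0.1, -12.3]
force: [0.4, 0.4, 0.1]
grip_width: 0.0004
grasp_force: 0.0
```

```bash
cat > st.py <<'E'
from h import *
from cell import telemetry
q=np.load("q.npy");o=telemetry.get_obs()
print(o["time_s"],"man",here(q,o["tool_pos"]).round(2),"z",round(o["tool_pos"][2]*100,2),"rot",np.round(o["tool_rot"],2),"yawerr",round(o["tool_rot"][2]-np.degrees(q[2]),2),"F",np.round(o["force"],1),o["grip_width"])
E
python3 st.py
```

```text
2.65 man [-6.62 -9.93] z 23.7 rot [ 1.7997e+02 -7.0000e-02 -1.2280e+01] yawerr -0.02 F [0.4 0.4 0.1] 0.0004394199656420517
```

>>> {"method": "drive_tool", "body": {
  "angular": [
    [0,0,0],
    [0,0,0],
    [0,0,0],
    [0,0,0],
    [0,0,0],
    [0,0,0],
    [0,0,0],
    [0,0,0]
  ],
  "delta_pos": [
    [0,0,3],
    [0,0,3],
    [0,0,3],
    [0,0,2],
    [0,0,2],
    [0,0,1],
    [0,0,1],
    [0,0,0]
  ],
  "gripper": [0,0,0,0,0,0,0,0]
}}

```text
time_s: 3.45
tool_pos: [0.481, -0.0446, 0.0858]
tool_rot: [180.0, 0.1, -12.3]
force: [-0.2, 0.9, 0.4]
grip_width: 0.0003
grasp_force: 0.0
```

```bash
python3 st.py; python3 - <<'E'
from cell import eyes
import cv2
p=eyes.read_camera("side")["pixels"][:,:,::-1]
cv2.imwrite("pics/s1.png",cv2.resize(p[130:290,240:440],(800,600)[:1]+(640,) if 0 else (750,600),interpolation=cv2.INTER_CUBIC))
E
```

```text
3.45 man [ -6.69 -10.1 ] z 8.58 rot [ 1.800e+02  9.000e-02 -1.227e+01] yawerr -0.01 F [-0.2  0.9  0.4] 0.0003325225648418149
```

View pics/s1.png

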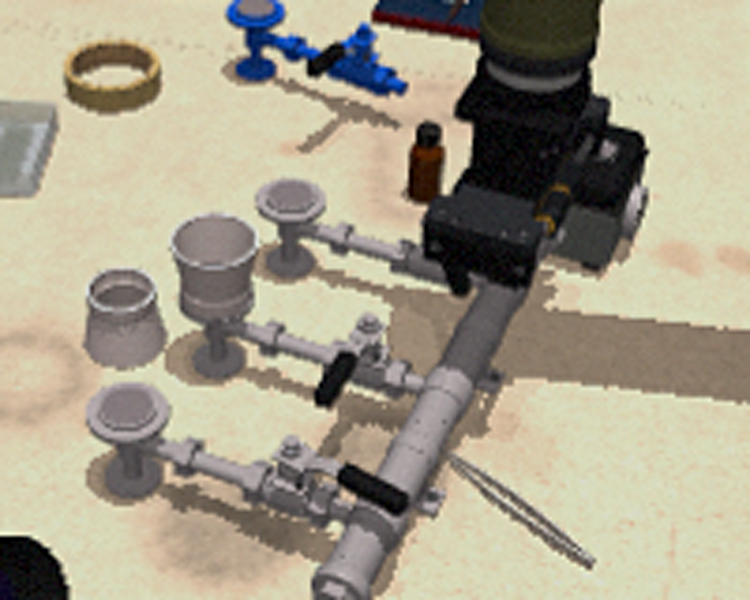

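The finger stands behind lever c (side crop about (460,285)) with no contact. I push c closed along the arc.

>>> {"method": "drive_tool", "body": {
  "angular": [
    [0,0,0],
    [0,0,0],
    [0,0,0],
    [0,0,0],
    [0,0,0],
    [0,0,0],
    [0,0,0],
    [0,0,0],
    [0,0,0],
    [0,0,0],
    [0,0,0],
    [0,0,0],
    [0,0,0],
    [0,0,0],
    [0,0,0],
    [0,0,0]
  ],
  "delta_pos": [
    [0.39,-0.31,0],
    [0.39,-0.31,0],
    [0.39,-0.31,0],
    [0.39,-0.31,0],
    [0.35,-0.32,0],
    [0.35,-0.32,0],
    [0.35,-0.32,0],
    [0.39,-0.22,0],
    [0.39,-0.22,0],
    [0.39,-0.22,0],
    [0.43,-0.14,0],
    [0.43,-0.14,0],
    [0.43,-0.14,0],
    [0.1,0,0],
    [0,0,0],
    [0,0,0]
  ],
  "gripper": [0,0,0,0,0,0,0,0,0,0,0,0,0,0,0,0]
}}

```text
time_s: 5.1
tool_pos: [0.5365, -0.0232, 0.0861]
tool_rot: [179.9, 0.4, -12.3]
force: [-9.7, -0.9, 4.9]
grip_width: 0.0008
grasp_force: 5.0
```

```bash
python3 st.py
```

```text
5.1 man [-1.72 -6.83] z 8.61 rot [179.92   0.36 -12.27] yawerr -0.01 F [-9.7 -0.9  4.9] 0.0008463878489548398
```

>>> {"method": "drive_tool", "body": {
  "angular": [
    [0,0,0],
    [0,0,0],
    [0,0,0],
    [0,0,0]
  ],
  "delta_pos": [
    [0.1,0,0],
    [0.1,0,0],
    [0,0,0],
    [0,0,0]
  ],
  "gripper": [0,0,0,0]
}}

```text
time_s: 5.5
tool_pos: [0.5366, -0.0232, 0.0861]
tool_rot: [179.9, 0.6, -12.3]
force: [-15.6, -0.9, 9.9]
grip_width: 0.0005
grasp_force: 7.7
```

```bash
python3 st.py
```

```text
5.5 man [-1.71 -6.83] z 8.61 rot [179.87   0.58 -12.26] yawerr 0.0 F [-15.6  -0.9   9.9] 0.0005150198755325571
```

Lever c is against its stop: 15 N and no movement. I back off, lift and go to b.

>>> {"method": "drive_tool", "body": {
  "angular": [
    [0,0,0],
    [0,0,0],
    [0,0,0],
    [0,0,0],
    [0,0,0],
    [0,0,0],
    [0,0,0],
    [0,0,0],
    [0,0,0],
    [0,0,0],
    [0,0,0],
    [0,0,0],
    [0,0,0],
    [0,0,0]
  ],
  "delta_pos": [
    [-0.5,0,0],
    [-0.5,0,0],
    [-0.5,0,0],
    [0,0,-2],
    [0,0,-3],
    [0,0,-3],
    [-0.67,-2.9,0],
    [-0.67,-2.9,0],
    [-0.67,-2.9,0],
    [-0.67,-2.9,0],
    [-0.67,-2.9,0],
    [-0.67,-2.9,0],
    [0,0,0],
    [0,0,0]
  ],
  "gripper": [0,0,0,0,0,0,0,0,0,0,0,0,0,0]
}}

```text
time_s: 6.9
tool_pos: [0.5242, 0.159, 0.1668]
tool_rot: [-180.0, -0.1, -12.1]
force: [0.3, -1.0, -0.1]
grip_width: 0.0004
grasp_force: 0.0
```

```bash
python3 st.py
```

```text
6.9 man [-6.79 10.71] z 16.68 rot [-1.7995e+02 -6.0000e-02 -1.2140e+01] yawerr 0.13 F [ 0.3 -1.  -0.1] 0.0003943322344204217
```

>>> {"method": "drive_tool", "body": {
  "angular": [
    [0,0,0],
    [0,0,0],
    [0,0,0],
    [0,0,0],
    [0,0,0],
    [0,0,0],
    [0,0,0],
    [0,0,0],
    [0,0,0],
    [0,0,0],
    [0,0,0],
    [0,0,0],
    [0,0,0],
    [0,0,0],
    [0,0,0],
    [0,0,0],
    [0,0,0],
    [0,0,0],
    [0,0,0],
    [0,0,0]
  ],
  "delta_pos": [
    [0,0,2.5],
    [0,0,2.5],
    [0,0,2],
    [0,0,1.1],
    [0.05,-0.4,0],
    [0.05,-0.4,0],
    [0.05,-0.4,0],
    [0.05,-0.4,0],
    [0,-0.42,0],
    [0,-0.42,0],
    [0,-0.42,0],
    [0,-0.42,0],
    [0.13,-0.43,0],
    [0.13,-0.43,0],
    [0.13,-0.43,0],
    [0.13,-0.43,0],
    [0.26,-0.39,0],
    [0.26,-0.39,0],
    [0.26,-0.39,0],
    [0.26,-0.39,0]
  ],
  "gripper": [0,0,0,0,0,0,0,0,0,0,0,0,0,0,0,0,0,0,0,0]
}}

```text
time_s: 8.9
tool_pos: [0.555, 0.2187, 0.0853]
tool_rot: [180.0, 0.1, -12.3]
force: [-2.3, -3.2, -0.3]
grip_width: 0.0005
grasp_force: 1.7
```

```bash
python3 st.py
```

```text
8.9 man [-5.04 17.2 ] z 8.53 rot [ 1.800e+02  5.000e-02 -1.226e+01] yawerr 0.0 F [-2.3 -3.2 -0.3] 0.0005297274628313341
```

>>> {"method": "drive_tool", "body": {
  "angular": [
    [0,0,0],
    [0,0,0],
    [0,0,0],
    [0,0,0],
    [0,0,0],
    [0,0,0],
    [0,0,0],
    [0,0,0],
    [0,0,0],
    [0,0,0],
    [0,0,0],
    [0,0,0]
  ],
  "delta_pos": [
    [0.38,-0.31,0],
    [0.38,-0.31,0],
    [0.38,-0.31,0],
    [0.38,-0.31,0],
    [0.47,-0.18,0],
    [0.47,-0.18,0],
    [0.47,-0.18,0],
    [0.47,-0.18,0],
    [0.1,0,0],
    [0.1,0,0],
    [0,0,0],
    [0,0,0]
  ],
  "gripper": [0,0,0,0,0,0,0,0,0,0,0,0]
}}

```text
time_s: 10.1
tool_pos: [0.5912, 0.2303, 0.0852]
tool_rot: [179.9, 0.4, -12.2]
force: [-12.4, -2.1, 5.5]
grip_width: 0.0006
grasp_force: 5.4
```

```bash
python3 st.py
```

```text
10.1 man [-1.76 19.11] z 8.52 rot [179.85   0.37 -12.21] yawerr 0.05 F [-12.4  -2.1   5.5] 0.0006152113426598325
```

>>> {"method": "drive_tool", "body": {
  "angular": [
    [0,0,0],
    [0,0,0],
    [0,0,0],
    [0,0,0]
  ],
  "delta_pos": [
    [0.1,0,0],
    [0.1,0,0],
    [0,0,0],
    [0,0,0]
  ],
  "gripper": [0,0,0,0]
}}

```text
time_s: 10.5
tool_pos: [0.5913, 0.2304, 0.0852]
tool_rot: [179.8, 0.6, -12.2]
force: [-17.8, -2.5, 7.6]
grip_width: 0.001
grasp_force: 7.6
```

```bash
python3 st.py
```

```text
10.5 man [-1.75 19.11] z 8.52 rot [179.78   0.55 -12.17] yawerr 0.1 F [-17.8  -2.5   7.6] 0.0010314529109297257
```

>>> {"method": "drive_tool", "body": {
  "angular": [
    [0,0,0],
    [0,0,0],
    [0,0,0],
    [0,0,0],
    [0,0,0],
    [0,0,0],
    [0,0,0],
    [0,0,0],
    [0,0,0],
    [0,0,0],
    [0,0,0],
    [0,0,0],
    [0,0,0]
  ],
  "delta_pos": [
    [-0.5,0,0],
    [-0.5,0,0],
    [-0.5,0,0],
    [0,0,-2],
    [0,0,-3],
    [0,0,-3],
    [1.22,2.58,0],
    [1.22,2.58,0],
    [1.22,2.58,0],
    [1.22,2.58,0],
    [1.22,2.58,0],
    [0,0,0],
    [0,0,0]
  ],
  "gripper": [0,0,0,0,0,0,0,0,0,0,0,0,0]
}}

```text
time_s: 11.8
tool_pos: [0.6147, 0.093, 0.1659]
tool_rot: [-179.9, -0.1, -12.4]
force: [0.1, 0.1, 0.2]
grip_width: 0.0002
grasp_force: 0.0
```

```bash
python3 st.py; python3 - <<'E'
from cell import eyes
import cv2
p=eyes.read_camera("side")["pixels"][:,:,::-1]
cv2.imwrite("pics/s2.png",cv2.resize(p[130:290,240:440],(750,600),interpolation=cv2.INTER_CUBIC))
E
```

```text
11.8 man [3.46 6.19] z 16.59 rot [-1.7994e+02 -8.0000e-02 -1.2380e+01] yawerr -0.12 F [0.1 0.1 0.2] 0.00017790034842370654
```

View pics/s2.png

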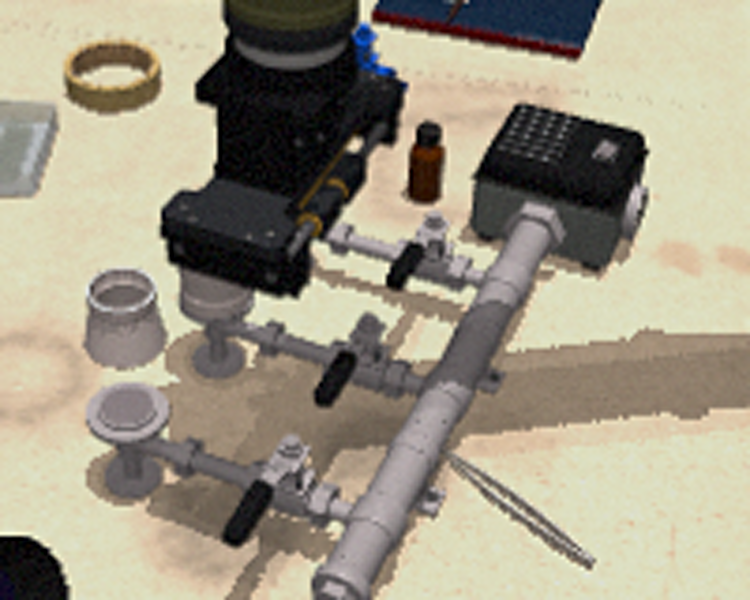

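The picture shows all three sleeves square across their pipes: b at (248,512), c at (405,265), a at (336,378). So b and c are closed, and I can now open a.

>>> {"method": "drive_tool", "body": {
  "angular": [
    [0,0,0],
    [0,0,0],
    [0,0,0],
    [0,0,0],
    [0,0,0],
    [0,0,0],
    [0,0,0],
    [0,0,0],
    [0,0,0],
    [0,0,0],
    [0,0,0],
    [0,0,0],
    [0,0,0],
    [0,0,0],
    [0,0,0],
    [0,0,0],
    [0,0,0],
    [0,0,0]
  ],
  "delta_pos": [
    [0,0,2.5],
    [0,0,2.5],
    [0,0,2],
    [0,0,1.1],
    [-0.45,0,0],
    [-0.45,0,0],
    [-0.45,0,0],
    [-0.45,0,0],
    [-0.44,-0.1,0],
    [-0.44,-0.1,0],
    [-0.44,-0.1,0],
    [-0.49,0,0],
    [-0.49,0,0],
    [-0.49,0,0],
    [-0.38,0.1,0],
    [-0.38,0.1,0],
    [-0.38,0.1,0],
    [-0.38,0.1,0]
  ],
  "gripper": [0,0,0,0,0,0,0,0,0,0,0,0,0,0,0,0,0,0]
}}

```text
time_s: 13.65
tool_pos: [0.5538, 0.1057, 0.0846]
tool_rot: [-180.0, -0.0, -12.3]
force: [4.2, -0.2, 1.1]
grip_width: 0.0005
grasp_force: 1.7
```

```bash
python3 st.py
```

```text
13.65 man [-2.76  6.13] z 8.46 rot [-1.7998e+02 -2.0000e-02 -1.2270e+01] yawerr -0.0 F [ 4.2 -0.2  1.1] 0.0005126657576410074
```

>>> {"method": "drive_tool", "body": {
  "angular": [
    [0,0,0],
    [0,0,0],
    [0,0,0],
    [0,0,0],
    [0,0,0],
    [0,0,0],
    [0,0,0],
    [0,0,0],
    [0,0,0],
    [0,0,0],
    [0,0,0],
    [0,0,0],
    [0,0,0],
    [0,0,0],
    [0,0,0],
    [0,0,0]
  ],
  "delta_pos": [
    [-0.37,0.22,0],
    [-0.37,0.22,0],
    [-0.37,0.22,0],
    [-0.37,0.22,0],
    [-0.31,0.33,0],
    [-0.31,0.33,0],
    [-0.31,0.33,0],
    [-0.31,0.33,0],
    [-0.2,0.43,0],
    [-0.2,0.43,0],
    [-0.2,0.43,0],
    [-0.2,0.43,0],
    [0,0.1,0],
    [0,0.1,0],
    [0,0,0],
    [0,0,0]
  ],
  "gripper": [0,0,0,0,0,0,0,0,0,0,0,0,0,0,0,0]
}}

```text
time_s: 15.25
tool_pos: [0.5103, 0.0728, 0.0843]
tool_rot: [180.0, 0.1, -12.3]
force: [-0.5, 2.7, 1.5]
grip_width: 0.0006
grasp_force: 1.2
```

```bash
python3 st.py
```

```text
15.25 man [-6.32  1.99] z 8.43 rot [ 1.7997e+02  8.0000e-02 -1.2260e+01] yawerr 0.01 F [-0.5  2.7  1.5] 0.0006056652145279303
```

>>> {"method": "drive_tool", "body": {
  "angular": [
    [0,0,0],
    [0,0,0],
    [0,0,0],
    [0,0,0],
    [0,0,0]
  ],
  "delta_pos": [
    [0,0.1,0],
    [0,0.1,0],
    [0,0.1,0],
    [0,0,0],
    [0,0,0]
  ],
  "gripper": [0,0,0,0,0]
}}

```text
time_s: 15.75
tool_pos: [0.5096, 0.0699, 0.0842]
tool_rot: [180.0, 0.1, -12.3]
force: [-2.2, 3.4, 2.0]
grip_width: 0.0006
grasp_force: 1.9
```

```bash
python3 st.py
```

```text
15.75 man [-6.32  1.7 ] z 8.42 rot [ 1.7998e+02  8.0000e-02 -1.2260e+01] yawerr 0.01 F [-2.2  3.4  2. ] 0.0005580840256275972
```

Still moving, so I keep pushing.

>>> {"method": "drive_tool", "body": {
  "angular": [
    [0,0,0],
    [0,0,0],
    [0,0,0],
    [0,0,0],
    [0,0,0]
  ],
  "delta_pos": [
    [0,0.1,0],
    [0,0.1,0],
    [0,0.1,0],
    [0,0,0],
    [0,0,0]
  ],
  "gripper": [0,0,0,0,0]
}}

```text
time_s: 16.25
tool_pos: [0.5093, 0.0686, 0.0843]
tool_rot: [-179.9, 0.0, -12.2]
force: [-1.2, 7.4, 0.4]
grip_width: 0.0007
grasp_force: 3.5
```

```bash
python3 st.py; python3 - <<'E'
from cell import eyes
import cv2
p=eyes.read_camera("side")["pixels"][:,:,::-1]
cv2.imwrite("pics/s3.png",cv2.resize(p[170:270,290:410],(720,600),interpolation=cv2.INTER_CUBIC))
E
```

```text
16.25 man [-6.32  1.56] z 8.43 rot [-1.7987e+02  4.0000e-02 -1.2210e+01] yawerr 0.06 F [-1.2  7.4  0.4] 0.0007163231711774363
```

View pics/s3.png

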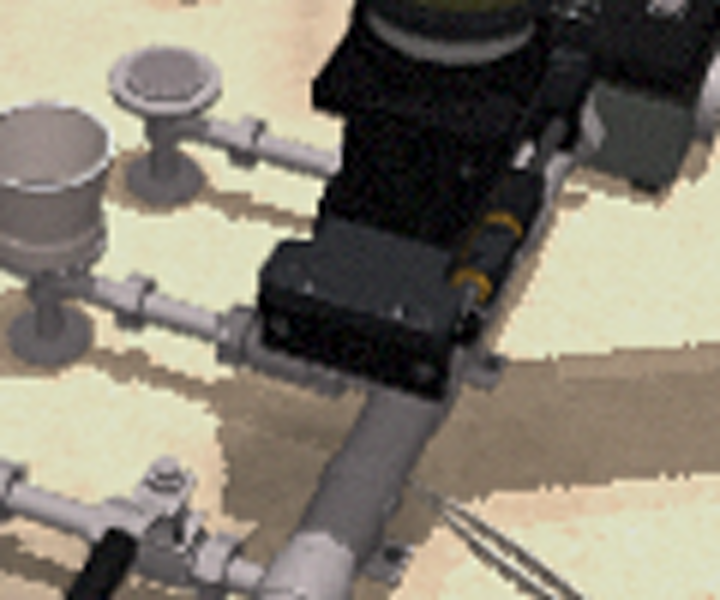

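The hand hides lever a (at about (350,340)), and the funnel stands upright on its head. The force is rising towards the stop, so I press 2 mm more.

>>> {"method": "drive_tool", "body": {
  "angular": [
    [0,0,0],
    [0,0,0],
    [0,0,0],
    [0,0,0]
  ],
  "delta_pos": [
    [0,0.15,0],
    [0,0.15,0],
    [0,0,0],
    [0,0,0]
  ],
  "gripper": [0,0,0,0]
}}

```text
time_s: 16.7
tool_pos: [0.5092, 0.0684, 0.0845]
tool_rot: [-179.7, -0.0, -12.1]
force: [-0.0, 12.2, -2.0]
grip_width: 0.0004
grasp_force: 5.9
```

```bash
python3 st.py
```

```text
16.7 man [-6.33  1.54] z 8.45 rot [-1.7965e+02 -1.0000e-02 -1.2120e+01] yawerr 0.14 F [-0.  12.2 -2. ] 0.0004427533761784914
```

Lever a is against its stop: 12 N with 0.2 mm of movement. I draw clear.

>>> {"method": "drive_tool", "body": {
  "angular": [
    [0,0,0],
    [0,0,0],
    [0,0,0],
    [0,0,0],
    [0,0,0],
    [0,0,0],
    [0,0,0],
    [0,0,0],
    [0,0,0],
    [0,0,0],
    [0,0,0],
    [0,0,0],
    [0,0,0],
    [0,0,0],
    [0,0,0],
    [0,0,0],
    [0,0,0],
    [0,0,0],
    [0,0,0]
  ],
  "delta_pos": [
    [0,-0.5,0],
    [0,-0.6,0],
    [0,-0.6,0],
    [0,-0.3,0],
    [0,0,-2],
    [0,0,-3],
    [0,0,-4],
    [0,0,-4],
    [0,0,-2],
    [0,4,0],
    [0,4,0],
    [0,4,0],
    [0,4,0],
    [0,4,0],
    [0,4,0],
    [0,4,0],
    [0,4,0],
    [0,2,0],
    [0,0,0]
  ],
  "gripper": [0,0,0,0,0,0,0,0,0,0,0,0,0,0,0,0,0,0,0]
}}

```text
time_s: 18.6
tool_pos: [0.4392, -0.2529, 0.2342]
tool_rot: [179.9, 0.0, -12.7]
force: [0.4, -1.5, -0.4]
grip_width: 0.0008
grasp_force: 0.0
```

```bash
python3 st.py; python3 - <<'E'
from cell import eyes
import cv2
p=eyes.read_camera("top")["pixels"][:,:,::-1]
cv2.imwrite("pics/t4.png",cv2.resize(p[150:290,210:397],(800,600),interpolation=cv2.INTER_CUBIC))
E
```

```text
18.6 man [ -6.34 -31.35] z 23.42 rot [ 1.7992e+02  4.0000e-02 -1.2670e+01] yawerr -0.41 F [ 0.4 -1.5 -0.4] 0.0007826460224956787
```

View pics/t4.png

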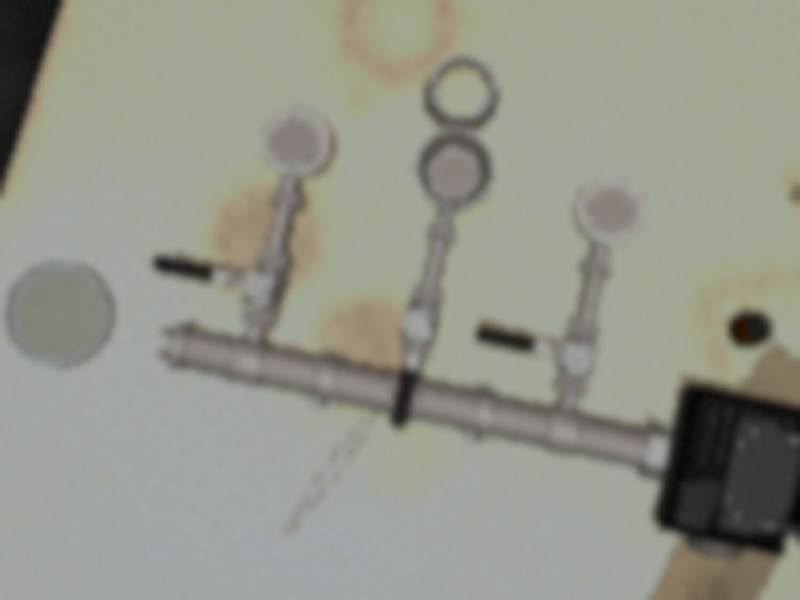

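The picture shows b (185,268) and c (505,338) square across their pipes, and a (405,398) in line with its pipe. The funnel is in place at (455,170), the bystanders haven't moved, and the hand is clear.

```bash
python3 -c "
from cell import env
print(env.sign_off())"
```

```text
the job is handed in; nothing more can be done
None
```

I closed levers c and b against their stops, then opened lever a against its stop; the funnel stands on its head, the hand is clear, and the job is handed in at about 19 s.

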